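Snug up the filler plug of the press pump

TASK

The oil in the hand pump of the embossing press has been topped up, and its tapered filler plug, thread taped, has only been started by hand. Take the T-handled square key out of its wooden block, fit it down over the plug's square head and turn it clockwise until the plug goes snug: clearly tight in its taper, at about half a newton metre on the key, but not forced much beyond that, which would ruin the thread. Then lift the key off and stand it back upright in its pocket in the block, leaving the other things on the bench where they are.

Things in the scene. Friction and masses are not known exactly. Their poses are not given: they have to be found in the camera images.
- pump: Hand pump, fixed: grey oil tank 104 x 204 mm, its dark steel cover 66 mm above the bench. Origin: centre of the underside; y along the tank, z up. Towards +y an aluminium pump head (top 101 mm) with a black lever socket (up to 145 mm); on the other half, at x = 0, y = -58 mm, a round steel filler boss 35 mm across, its rim 74 mm above the bench.
- plug: Brass tapered filler plug in the boss. Origin: on its axis at the height of the boss rim; z up, x and y square to the faces of its head. A round shoulder 21 mm across stands 4 mm above the origin; on it a square head 15 x 15 mm, 13 mm tall, its top 3 mm bevelled. Clockwise seen from above tightens it.
- plug_top (a point): Centre of the top of the plug's square head, 17 mm above the plug's origin. The taped thread drags evenly at 0.25 N m for 0.3 to 2.4 rad, different each time and not to be read from its pose; then the taper wedges and the torque climbs steeply, 4 N m per rad of the plug. Snug is 0.4 to 0.7 N m, best about 0.5; much more ruins the thread. Let go, it stays tight.
- key_grip (a point): Centre of the cross bar of the loose dark steel T-handled key (0.2 kg). The bar lies along this point's x, 66 mm long, 12 mm thick (y), 14 mm tall (z), on a 10 mm round stem. In its pocket this point is 95 mm above the bench. Fully on the plug it is 89 mm above the plug's origin, and the bar may be let go and taken again; on top of the head, not yet over it, 102 mm.
- key_mouth (a point): Centre of the mouth of the key's socket, 85 mm below the bar's centre, same axes. The socket is 25 mm square outside, 30 mm tall; its square hole is 17 x 17 mm, 18 mm deep, faces square to x and y, so it fits the head in four positions a quarter turn apart, with 8 degrees of play either way. Fully on, the mouth rests on the plug's shoulder, 4 mm above the plug's origin.
- pocket (a point): Centre of the floor of the key's pocket, a round hole 40 mm wide, 26 mm deep in a fixed wooden block (70 x 140 mm, 36 mm tall). The floor is 10 mm above the bench; y runs along the block away from a small hollow punch that stands in it 75 mm from the pocket (top 69 mm above the bench). The key stands here upright, its bar's centre 85 mm above this point.
- tape: Tape measure standing on the bench behind the pump, 32 x 70 x 57 mm, loose; origin under its centre. Leave alone.
- folder: Flat bone folder lying on the bench behind the pump, 22 x 133 x 8 mm, loose; origin under its centre. Leave alone.
- rasp: Brown rasp block lying behind the wooden key block, 49 x 80 x 26 mm, loose; origin under its centre. Leave alone.
Not all that is in view belongs to the job. What is shaped like the part that bears key_grip but pink or turquoise is not meant.

How it is judged:
On the way, in this order (a step that is already met when the one before it is completed fails the run):
1. the key is fully down over the plug's square head (horizontal distance between key_grip and plug below 0.012 m and z of key_grip in the frame of plug below 0.0925 m and angle between key_grip's own z axis and vertical below 0.12 rad), for 0.2 s.
2. with the key on it, the plug has been tightened until snug (all of step 1 and contact force between plug and pump above 10 N), for 0.2 s.
At the end, for the whole second after the job is handed in: The plug is wedged in its port with 10 to 55 N between taper and port (it was tightened with more than 0.35 and less than 0.8 N m), and the key stands upright (within 7 degrees) on the floor of its pocket, its bar's centre within 12 mm of the pocket's axis (contact force between plug and pump between 10 and 55 N and horizontal distance between key_grip and pocket below 0.012 m and z of key_grip in the frame of pocket below 0.09 m and angle between key_grip's own z axis and vertical below 0.12 rad); the robot touches nothing.
It fails at once if the plug is overtightened (over 55 N between taper and port, 0.8 N m) (contact force between plug and pump above 55 N).
It fails at once if a bystander (tape measure, bone folder, rasp block) is pushed over 30 mm away (distance of any of tape, folder, rasp from where it was at the start of the episode above 0.03 m).
It also fails if it takes over 72 s, if anything falls off the work surface, if the arm or the gripper's body presses on something with over 40 N, if the wrist force passes 120 N, or if a joint passes its speed limit or range.

ROBOT

A 7-joint arm with a two-finger parallel gripper is mounted at the origin on a cart in front of the work surface, level with it; the furniture and walls round the work are solid. World frame = base frame: x ahead of the robot, y to its left, z up, the work surface at z = 0. Lengths are in m, angles in rad, forces in N, time in s.
With the tool pointing down it reaches from about 0.4 to 0.925 m from the base axis. Payload 5.6 kg.
Tool frame: the origin (TCP) lies at the very end of the fingers, on their centre line; the grasp point (between the pads) lies 19 mm behind it; z points along the fingers, y is the line along which they close (so a half turn about z gives the same grasp; the last joint's range is limited). The gripper opens to 85 mm and grips with 20 to 120 N. Pads are 22 mm wide; open, the fingers measure 114 mm over their backs; the gripper's body (76 mm by 85 mm) begins 54 mm behind the grasp point. The pads swing forward as they close: fully open they stand 13 mm farther back than shut.
Start: joints at [-0.043, 0.468, -0.012, 1.603, 0.006, 1.071, -0.056], TCP at [0.65, -0, 0.231] pointing down, gripper open.
Joint ranges: [-2.53, 2.53], [-0.31, 2.02], [-1.57, 1.55], [0.28, 2.44], [-1.29, 4.43], [0.15, 1.84], [-2.92, 2.92]. Speed limits (rad/s): [2.57, 2.57, 3.14, 3.14, 3.14, 3.14, 3.14].

INTERFACE

Orientations are given as a rotation vector (axis times angle).
In Python, from cell import get_state, get_image, arm gives the robot as it stands. The module is installed in compiled form; this text tells all that it offers.
- The arm moves only by the tool step_arm, never from a script. Its argument "rows" is a list of rows, each a list of 4 numbers: the shift along the world's x, y, z in m, then the turn about the world's z in rad. A call has 1 to 10 rows; each row is the pose to reach, as a shift and turn from the pose commanded when the call began; what a row does not reach only later rows make up. A row lasts 1/12 s, in which the tool goes at most 41.7 mm and 7.16 degrees, less where a joint would pass 70% of its speed; a pose out of reach is approached as far as the arm can. A call with a gripper value outside its range is refused whole. "grip" is the finger opening in m, from 0 to 0.0854, set as the call begins (left out, the last holds). The fingers move at their own pace and stop on an object; "force" is the grip in N (left out, the last holds). Time passes only in rows, so rows that repeat a pose let the fingers close. It gives the time, the measured TCP pose, the force, the opening and the grip force at its end, in the units of the state.
- get_state(): the state, without advancing time (a new reading comes with each control period).
- get_image(name): name is "scene" or "side" or "wrist"; returns a dict with "img" (420x560x3 uint8, red, green, blue), "camera_matrix" (3x3 intrinsics, pixels), "distortion" ([k1, k2, p1, p2, k3] as OpenCV has them; the pictures are not rectified), "rvec" (rotation vector, rad) and "tvec" (3), from world to camera coordinates, as OpenCV has them. Camera axes: x right, y down, z forward; pixel columns grow to the right and rows downward; lengths in m; the calibration is good to about 2 mm. A picture is of the moment at which its call begins. There is no depth.
- arm.sign_off(): hands the job in; it is judged then, once.
The state is a dict: "time": time; "qpos": joint angles; "qd": joint speeds; "tau": joint torques, N m; "position": TCP position; "tool_rot": TCP orientation; "force": force on the tool from outside, world axes, zero at the start; "wrist_torque": the same for the moment, N m; "width": finger opening in m; "gripper_force": force on a finger pad.
Only numpy, scipy, OpenCV 4.12 (cv2) and the standard library are available. Lean on these libraries where they do the work, as an engineer would, in place of code of your own. Each camera call takes 0.05 s, during which the arm holds its last target. There are 200 camera calls.

## Working session

There is one attempt and no reset: what is moved stays moved. The work goes in short steps, Python scripts to look and compute and a tool call to move; the robot and the scene stay as the last step left them, time stands still between calls to the robot, and variables do not carry over. Pictures are saved under pics/ and viewed, at most 10 in all, crops included, and the job is handed in when it is done.

Besides the shell and the picture viewer there is one more tool, called after "Call:" in YAML: its name, and indented under it one key for each argument. step_arm: Moves the arm, as the interface text tells. Its arguments: {"type":"object","properties":{"rows":{"type":"array","items":{"type":"array","items":{"type":"number"}}},"grip":{"type":"number"},"force":{"type":"number"}},"required":["rows"]}

```bash
mkdir -p pics; cat > h.py <<'E'
import numpy as np, cv2, json
from cell import get_state, get_image, arm
def snap(n,tag):
    d=get_image(n); cv2.imwrite(f'pics/{tag}.png',d['img'][:,:,::-1])
    np.savez(f'pics/{tag}.npz',**{k:np.array(v) for k,v in d.items()}); return d
def load(tag): return dict(np.load(f'pics/{tag}.npz'))
def ray(d,uv):
    K=np.array(d['camera_matrix'],float);D=np.array(d['distortion'],float)
    p=cv2.undistortPoints(np.array([[uv]],float),K,D)[0,0]
    R=cv2.Rodrigues(np.array(d['rvec'],float))[0];t=np.array(d['tvec'],float).ravel()
    return -R.T@t, R.T@np.array([p[0],p[1],1])
def atz(d,uv,z):
    c,r=ray(d,uv); return c+r*(z-c[2])/r[2]
def proj(d,P):
    return cv2.projectPoints(np.array(P,float).reshape(-1,1,3),np.array(d['rvec'],float),np.array(d['tvec'],float),np.array(d['camera_matrix'],float),np.array(d['distortion'],float))[0][:,0]
E
python3 - <<'E'
from h import *
a=[snap(n,n+'0') for n in('scene','side','wrist')]
for d in a: print(ray(d,(280,210)))
cv2.imwrite('pics/both.png',cv2.resize(np.hstack([a[0]['img'],a[1]['img']]),(800,300))[:,:,::-1])
E
```

```text
(array([ 0.04910894, -0.47247397,  0.72400847]), array([ 0.63009754,  0.32692298, -0.7048235 ]))
(array([0.61387281, 0.54533549, 0.66551308]), array([-0.02869995, -0.77150244, -0.63609833]))
(array([0.65049075, 0.07615642, 0.37245681]), array([ 0.00935082, -0.31389448, -0.94957966]))
```

View pics/scene0.png

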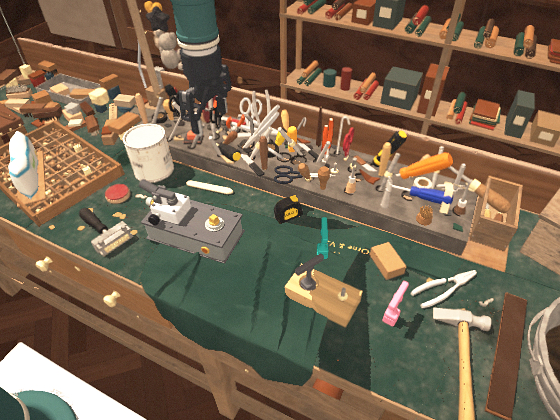

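View pics/side0.png

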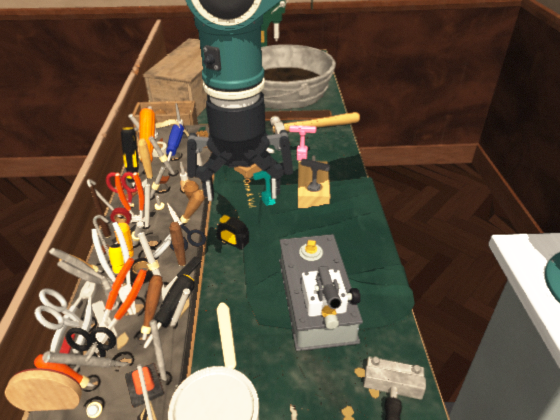

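View pics/wrist0.png

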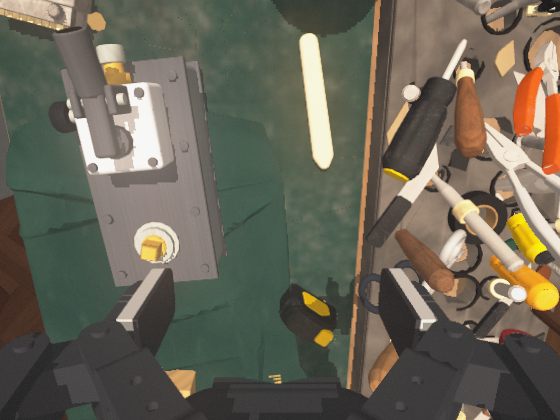

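The scene view shows the pump around (190,230) with the plug at (214,222), the key at about (311,268) in its block, the turquoise decoy at (323,238) and the pink one at (397,300). The wrist view shows the plug head at about (152,249). I'll enlarge the key and plug areas.

```bash
python3 - <<'E'
from h import *
def crop(t,x,y,w,h):
    i=load(t)['img'][y:y+h,x:x+w,::-1]; return cv2.resize(i,(400,300),interpolation=cv2.INTER_CUBIC)
m=np.vstack([np.hstack([crop('scene0',275,245,100,75),crop('side0',275,145,80,60)]),
 np.hstack([crop('scene0',180,200,80,60),crop('wrist0',110,205,100,75)])])
cv2.imwrite('pics/m1.png',m)
E
```

```text
(no output)
```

View pics/m1.png

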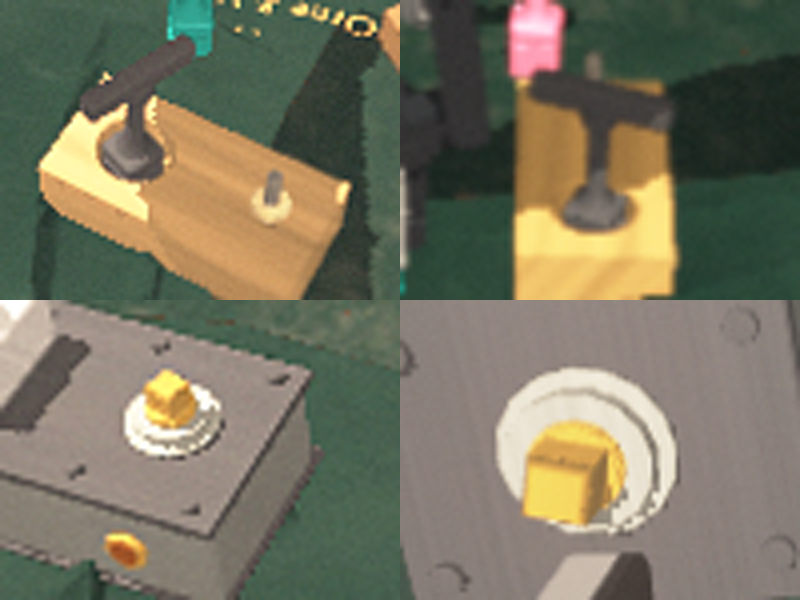

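```bash
python3 - <<'E'
from h import *
s,e,w=load('scene0'),load('side0'),load('wrist0')
def tri(a,b):
    A=[];B=[]
    for d,uv in(a,b):
        c,r=ray(d,uv);r=r/np.linalg.norm(r);P=np.eye(3)-np.outer(r,r);A.append(P);B.append(P@c)
    x=np.linalg.lstsq(np.vstack(A),np.hstack(B),rcond=None)[0];return x
print('key tri',tri((s,(309.5,264.5)),(e,(315,164.8))))
for d,l,r in((s,(297.25,270.75),(322,258)),(e,(301.6,162.2),(328.6,167.4))):
    a,b=atz(d,l,.095),atz(d,r,.095);print('bar',a,b,(a+b)/2,np.linalg.norm(a-b),np.degrees(np.arctan2(*(b-a)[1::-1])))
print('plug tops',atz(s,(213.6,216.4),.091),atz(w,(151.2,253.7),.090),tri((s,(213.6,216.4)),(w,(151.2,253.7))))
print('boss wrist',atz(w,(156.75,243),.074),'scene',atz(s,(214.3,224.0),.072))
# head top face edge dirs in wrist: bottom edge & top edge
for p,q in(((131,182),(193,190)),((125,213),(180,224))):
    a=atz(w,(110+p[0]/4,205+p[1]/4-0),.089);b=atz(w,(110+q[0]/4,205+q[1]/4),.089);print(np.degrees(np.arctan2(*(b-a)[1::-1])),np.linalg.norm(b-a))
# pump cover edge
a,b=atz(w,(219,278),.066),atz(w,(186,57),.066);print('pump edge',a,b,np.degrees(np.arctan2(*(b-a)[1::-1])))
st=get_state();print(st)
E
```

```text
key tri [ 0.50457398 -0.29845678  0.09428016]
bar [ 0.47969435 -0.28366667  0.095     ] [ 0.52877672 -0.313987    0.095     ] [ 0.50423554 -0.29882684  0.095     ] 0.057692303680957305 -31.70544377375088
bar [ 0.53341674 -0.30978079  0.095     ] [ 0.47674222 -0.28620163  0.095     ] [ 0.50507948 -0.29799121  0.095     ] 0.06138385894042277 157.4104879847666
plug tops [ 0.53463489 -0.05885885  0.091     ] [ 0.5399361  -0.05798181  0.09      ] [ 0.53811786 -0.05785132  0.08791933]
boss wrist [ 0.53998997 -0.05473553  0.074     ] scene [ 0.53031282 -0.06059493  0.072     ]
-7.854901734888327 0.01369978785518978
-12.377454896345709 0.01231303747806197
pump edge [ 0.59426396 -0.09516616  0.066     ] [0.57690997 0.10507205 0.066     ] 94.95326094555287
{'time': 0.15, 'qpos': array([-0.04301097,  0.46819205, -0.01160118,  1.60337986,  0.00596811,
        1.07137597, -0.0563151 ]), 'qd': array([ 0.00035192, -0.00272265, -0.00089487, -0.00272977,  0.00064666,
       -0.00149913,  0.00075918]), 'tau': array([ 7.85188859e-04, -5.32791960e+01,  2.14623066e-02, -2.51555961e+01,
        1.13295941e-02,  5.56105006e-03, -3.78186076e-05]), 'position': array([ 6.49595016e-01, -4.61877865e-05,  2.30559333e-01]), 'tool_rot': array([-2.22091481e+00, -2.22072350e+00,  1.54677032e-03]), 'force': array([-0.25926012,  0.12800323,  0.60924176]), 'wrist_torque': array([-0.00129448,  0.02549709,  0.02697481]), 'gripper_force': 0.0, 'width': 0.08546927243685705}
```

The key bar's centre is near (0.504,-0.298), z 0.094 against the 0.095 expected, with the bar direction at about -27°. Next I'll look at it from above.

Call:
step_arm:
  rows:
    - [-0.02, -0.04, 0, 0.11]
    - [-0.035, -0.07, 0, 0.22]
    - [-0.05, -0.1, 0, 0.33]
    - [-0.065, -0.14, 0, 0.44]
    - [-0.08, -0.17, 0, 0.55]
    - [-0.1, -0.2, 0, 0.67]
    - [-0.115, -0.24, 0, 0.79]
    - [-0.13, -0.27, 0, 0.91]
    - [-0.145, -0.298, 0, 1.03]
    - [-0.145, -0.298, 0, 1.1]

```text
time: 0.98
position: [0.5002, -0.3062, 0.2309]
tool_rot: [-0.741, -3.051, 0.007]
force: [-0.8, -1.4, -0.7]
width: 0.0854
gripper_force: 0.0
```

Call:
step_arm:
  rows:
    - [0, 0, 0, 0]
    - [0, 0, 0, 0]
    - [0, 0, 0, 0]

```text
time: 1.23
position: [0.5057, -0.2966, 0.2312]
tool_rot: [-0.732, -3.055, -0.001]
force: [-0.4, 0.2, -0.2]
width: 0.0854
gripper_force: 0.0
```

```bash
python3 - <<'E'
from h import *
d=snap('wrist','w1'); st=get_state(); print(st['position'],st['tool_rot'])
print(proj(d,[[.504,-.2985,.095],[.504,-.2985,.01]]))
cv2.imwrite('pics/w1.png',cv2.resize(d['img'],(784,588))[:,:,::-1])
E
```

```text
[ 0.50582848 -0.29643381  0.23121879] [7.31010209e-01 3.05531720e+00 1.05963653e-03]
[[273.09275621 190.53915331]
 [273.77598134 169.37188654]]
```

View pics/w1.png

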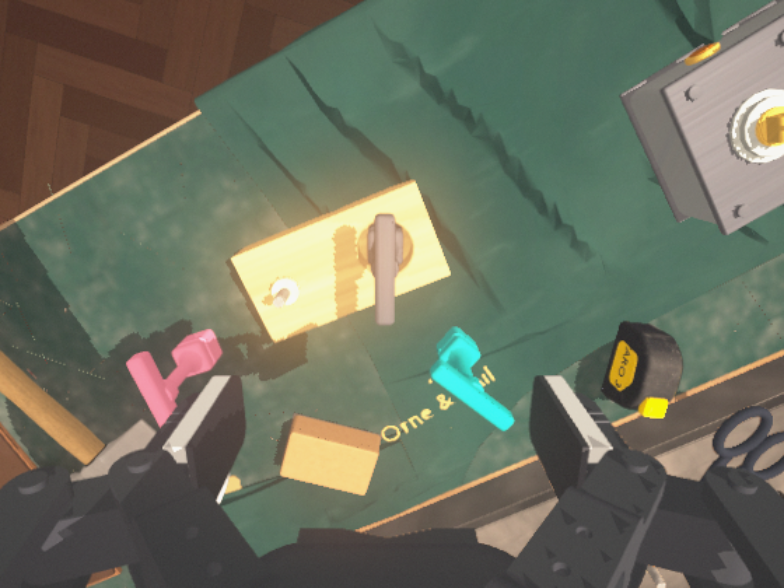

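The wrist view, in the 1.4x frame, shows the key bar running (385,215)-(385,323), the pocket rim centred near (385,248) and the punch at (285,292). Both decoys are clear of the fingers.

```bash
python3 - <<'E'
from h import *
d=load('w1')
I=d['img'];c=I[145:240,240:320].astype(int)
# bar: greyish pinkish pixels; segment by low saturation
hsv=cv2.cvtColor(I,cv2.COLOR_RGB2HSV)
m=np.zeros(I.shape[:2],np.uint8);m[148:235,262:292]=((hsv[148:235,262:292,1]<75)&(hsv[148:235,262:292,2]>60)&(hsv[148:235,262:292,2]<190))*255
n,l,s,ce=cv2.connectedComponentsWithStats(m);k=1+np.argmax(s[1:,4]);print(s[k])
for r in range(150,234,6): 
    x=np.where(l[r]==k)[0]; print(r,(x.min(),x.max()) if len(x) else None, end=' ')
print()
S=1.4
a,b=atz(d,(385/S,215/S),.102),atz(d,(385/S,323/S),.102);print(a,b,(a+b)/2,np.linalg.norm(a-b),np.degrees(np.arctan2(*(a-b)[1::-1])))
print('pocket',atz(d,(385/S,248/S),.036))
print('punch',atz(d,(285/S,292/S),.05))
q=[atz(d,(x/S,y/S),.036)[:2] for x,y in((232,260),(415,181),(450,273),(273,342))];print(q,np.mean(q,0))
v=q[1]-q[0];print(np.degrees(np.arctan2(v[1],v[0])))
R=cv2.Rodrigues(get_state()['tool_rot'])[0];print('tool y dir',np.degrees(np.arctan2(R[1,1],R[0,1])))
E
```

```text
[262 204  30  31 457]
150 None 156 None 162 None 168 None 174 None 180 None 186 None 192 None 198 None 204 (np.int64(269), np.int64(269)) 210 (np.int64(269), np.int64(291)) 216 (np.int64(269), np.int64(291)) 222 (np.int64(262), np.int64(291)) 228 (np.int64(262), np.int64(291)) 
[ 0.47673516 -0.28286477  0.102     ] [ 0.53359935 -0.31177927  0.102     ] [ 0.50516726 -0.29732202  0.102     ] 0.06379329693226325 153.0474144551918
pocket [ 0.50671491 -0.29834898  0.036     ]
punch [ 0.50032453 -0.37232873  0.05      ]
[array([ 0.4655611 , -0.39848368]), array([ 0.47479257, -0.25952562]), array([ 0.54375047, -0.26543006]), array([ 0.53270452, -0.4048986 ])] [ 0.50420217 -0.33208449]
86.19922688688928
tool y dir 63.08890087611406
```

Bar centre measures (0.505,-0.2975) at -27°, so the tool is already lined up. Descending and gripping.

Call:
step_arm:
  rows:
    - [0, -0.001, -0.035, 0]
    - [0, -0.001, -0.07, 0]
    - [0, -0.001, -0.105, 0]
    - [0, -0.001, -0.135, 0]
    - [0, -0.001, -0.154, 0]
    - [0, -0.001, -0.154, 0]
    - [0, -0.001, -0.154, 0]
  grip: 0.0854

```text
time: 1.87
position: [0.5052, -0.2976, 0.0766]
tool_rot: [-0.73, -3.054, -0.001]
force: [0.7, -0.5, 0.5]
width: 0.0851
gripper_force: 0.0
```

Call:
step_arm:
  rows:
    - [0, 0, 0, 0]
    - [0, 0, 0, 0]
    - [0, 0, 0, 0]
    - [0, 0, 0, 0]
    - [0, 0, 0, 0]
    - [0, 0, 0, 0]
    - [0, 0, 0, 0]
    - [0, 0, 0, 0]
    - [0, 0, 0, 0]
    - [0, 0, 0, 0]
  grip: 0.0
  force: 80

```text
time: 2.7
position: [0.5055, -0.299, 0.078]
tool_rot: [0.732, 3.054, 0.0]
force: [-1.2, 0.8, 5.7]
width: 0.0103
gripper_force: 78.4
```

Call:
step_arm:
  rows:
    - [0, 0, 0.02, 0]
    - [0, 0, 0.05, 0]
    - [0, 0, 0.085, 0]
    - [0, 0, 0.12, 0]
    - [0.005, 0.03, 0.135, 0]
    - [0.01, 0.06, 0.135, 0]
    - [0.015, 0.09, 0.135, 0]
    - [0.02, 0.12, 0.135, 0]
    - [0.025, 0.14, 0.135, 0]
    - [0.025, 0.14, 0.135, 0]

```text
time: 3.53
position: [0.5307, -0.153, 0.2119]
tool_rot: [-0.721, -3.057, -0.005]
force: [-0.1, 1.0, -2.4]
width: 0.0106
gripper_force: 78.3
```

Call:
step_arm:
  rows:
    - [0, 0, 0, 0]
    - [0, 0, 0, 0]
    - [0, 0, 0, 0]

```text
time: 3.78
position: [0.5295, -0.1605, 0.2119]
tool_rot: [-0.736, -3.053, 0.001]
force: [-0.6, -0.7, -2.5]
width: 0.0104
gripper_force: 78.3
```

```bash
python3 - <<'E'
from h import *
d=snap('wrist','w2'); st=get_state(); print(st['position'],st['tool_rot'],st['force'],st['wrist_torque'])
u=proj(d,[[.539,-.056,.091]])[0];print(u)
x=int(np.clip(u[0]-50,0,460));y=int(np.clip(u[1]-37,0,345));print(x,y)
a=cv2.resize(d['img'][y:y+75,x:x+100],(400,300),interpolation=cv2.INTER_CUBIC)
b=cv2.resize(d['img'],(400,300))
e=snap('side','s2');c=cv2.resize(e['img'],(400,300))
f=snap('scene','c2')
u=proj(f,[[.539,-.056,.091]])[0];X=int(u[0]-40);Y=int(u[1]-30);print(X,Y)
g=cv2.resize(f['img'][Y:Y+60,X:X+80],(400,300),interpolation=cv2.INTER_CUBIC)
cv2.imwrite('pics/m2.png',np.vstack([np.hstack([a,b]),np.hstack([c,g])])[:,:,::-1])
E
```

```text
[ 0.52951582 -0.16053004  0.2119795 ] [-7.36340441e-01 -3.05356079e+00  7.85304464e-04] [ 0.0922901  -0.31360821 -1.80372192] [-0.0168027  -0.02957038 -0.04221076]
[407.20999946 146.30930944]
357 109
173 184
```

View pics/m2.png

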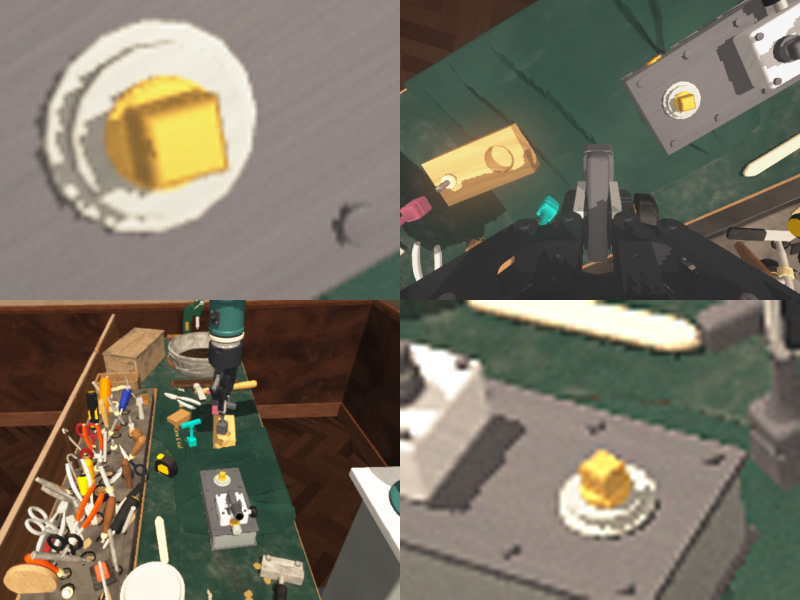

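```bash
python3 - <<'E'
from h import *
d=load('w2');f=lambda x,y,z:atz(d,(357+x/4-.375,109+y/4-.375),z)
print('rim',f(154,121,.074),'shoulder',f(166,136,.078))
for p,q in(((217,93),(228,166)),((165,189),(228,167)),((150,113),(215,93))):
    a,b=f(*p,.088),f(*q,.088);print(a,b,np.degrees(np.arctan2(*(b-a)[1::-1]))%90,np.linalg.norm(a-b))
# optimise pose: fit brass mask with model hull of head+shoulder
I=d['img'];h=cv2.cvtColor(I,cv2.COLOR_RGB2HSV)
m=((h[...,0]>15)&(h[...,0]<35)&(h[...,1]>110)&(h[...,2]>60));M=np.zeros_like(m);M[109:184,357:457]=m[109:184,357:457]
from scipy.optimize import minimize
t=np.linspace(0,2*np.pi,40)
def render(p):
    x,y,a=p;R=np.array([[np.cos(a),-np.sin(a)],[np.sin(a),np.cos(a)]]);im=np.zeros((300,400),np.uint8)
    for s in(0,1):
        if s: P=np.vstack([np.c_[np.array([[1,1],[1,-1],[-1,-1],[-1,1]])*r@R.T,np.full(4,z)] for r,z in((.0075,.078),(.0075,.088),(.0055,.091))])
        else: P=np.vstack([np.c_[.0105*np.cos(t),.0105*np.sin(t),np.full(40,z)] for z in(.074,.078)])
        P=P+[x,y,0];u=(proj(d,P)-[357,109])*4+1.5
        cv2.fillConvexPoly(im,cv2.convexHull(np.round(u*16).astype(np.int32)),255,shift=4)
    return cv2.resize(im,(100,75),interpolation=cv2.INTER_AREA)/255.
T=M[109:184,357:457].astype(float)
g=lambda p:np.abs(render([p[0]/100,p[1]/100,p[2]/10])-T).sum()
best=min((minimize(g,[53.9,-5.6,a],method='Nelder-Mead',options=dict(initial_simplex=[[53.9,-5.6,a],[54.3,-5.6,a],[53.9,-5.2,a],[53.9,-5.6,a+1.5]])) for a in(-4,-2,0,2)),key=lambda r:r.fun)
print(best.x[:2]/100,np.degrees(best.x[2]/10),best.fun,T.sum())
R=cv2.Rodrigues(get_state()['tool_rot'])[0];print('tool y',np.degrees(np.arctan2(R[1,1],R[0,1])))
# pocket check
print('pocket',atz(d,((500-400)*1.4,157*1.4),.036))
E
```

```text
rim [ 0.53414786 -0.05793318  0.074     ] shoulder [ 0.53688986 -0.05787173  0.078     ]
[ 0.5310382  -0.04890987  0.088     ] [ 0.5447845 -0.0518775  0.088    ] 77.81760359485295 0.014062994332882654
[ 0.54346471 -0.06415299  0.088     ] [ 0.54496277 -0.05194427  0.088     ] 83.00454263412034 0.012300288446458066
[ 0.52882497 -0.06145745  0.088     ] [ 0.53086922 -0.04924436  0.088     ] 80.49778634190673 0.012382998687278426
[ 0.53631833 -0.05809831] -10.346817817765828 28.407843137254904 679.0
tool y 62.912810335527524
pocket [ 0.50465556 -0.29517314  0.036     ]
```

```bash
cat > fit.py <<'E'
from h import *
from scipy.optimize import minimize
t=np.linspace(0,2*np.pi,40)
def fit(tag,W=100,H=75):
    d=load(tag);c=proj(d,[[.537,-.058,.085]])[0];X,Y=int(c[0]-W/2),int(c[1]-H/2)
    h=cv2.cvtColor(d['img'],cv2.COLOR_RGB2HSV)[Y:Y+H,X:X+W]
    m=((h[...,0]>15)&(h[...,0]<35)&(h[...,1]>110)&(h[...,2]>60)).astype(np.uint8)
    n,l,s,_=cv2.connectedComponentsWithStats(m);T=(l==1+np.argmax(s[1:,4])).astype(float)
    def render(p):
        x,y,a=p;R=np.array([[np.cos(a),-np.sin(a)],[np.sin(a),np.cos(a)]]);im=np.zeros((H*4,W*4),np.uint8)
        for k in(0,1):
            if k: P=np.vstack([np.c_[np.array([[1,1],[1,-1],[-1,-1],[-1,1]])*r@R.T,np.full(4,z)] for r,z in((.0075,.078),(.0075,.088),(.0055,.091))])
            else: P=np.vstack([np.c_[.0105*np.cos(t),.0105*np.sin(t),np.full(40,z)] for z in(.074,.078)])
            u=(proj(d,P+[x,y,0])-[X,Y])*4+1.5
            cv2.fillConvexPoly(im,cv2.convexHull(np.round(u*16).astype(np.int32)),255,shift=4)
        return cv2.resize(im,(W,H),interpolation=cv2.INTER_AREA)/255.
    g=lambda p:np.abs(render([p[0]/100,p[1]/100,p[2]/10])-T).sum()
    b=min((minimize(g,[53.8,-5.7,a],method='Nelder-Mead',options=dict(initial_simplex=[[53.8,-5.7,a],[54.2,-5.7,a],[53.8,-5.3,a],[53.8,-5.7,a+1.5]])) for a in(-4,-2,0,2)),key=lambda r:r.fun)
    print(tag,b.x[:2]/100,np.degrees(b.x[2]/10),b.fun,T.sum())
for t_ in('wrist0','w2','w1','scene0','side0','c2','s2'):
    try: fit(t_,*((100,75) if t_[0]=='w' else (40,30)))
    except Exception as ex: print(t_,ex)
E
python3 fit.py
```

```text
wrist0 [ 0.53754802 -0.05721064] -12.98846554442681 28.91372549019608 516.0
w2 [ 0.53633878 -0.05805512] -10.946295422324699 28.035294117647062 679.0
w1 operands could not be broadcast together with shapes (75,100) (75,48) 
scene0 [ 0.5342406  -0.05670702] 4.2577557035787645 9.019607843137255 94.0
side0 [ 0.53680221 -0.05918487] -13.33479201042949 9.694117647058823 131.0
c2 [ 0.5342406  -0.05670702] 4.2577557035787645 9.019607843137255 94.0
s2 [ 0.53680221 -0.05918487] -13.33479201042949 9.694117647058823 131.0
```

Call:
step_arm:
  rows:
    - [0.002, 0.03, 0, 0.08]
    - [0.004, 0.06, 0, 0.16]
    - [0.006, 0.085, 0, 0.24]
    - [0.008, 0.1025, 0, 0.28]
    - [0.008, 0.1025, -0.02, 0.28]
    - [0.008, 0.1025, -0.04, 0.28]
    - [0.008, 0.1025, -0.045, 0.28]
    - [0.008, 0.1025, -0.045, 0.28]
    - [0.008, 0.1025, -0.045, 0.28]
    - [0.008, 0.1025, -0.045, 0.28]

```text
time: 4.77
position: [0.5388, -0.0571, 0.1683]
tool_rot: [0.301, 3.125, -0.0]
force: [0.1, 0.3, -0.9]
width: 0.0104
gripper_force: 78.4
```

```bash
python3 - <<'E'
from h import *
st=get_state();print(st['position'],st['force'],st['wrist_torque']);R=cv2.Rodrigues(st['tool_rot'])[0];print('tool y',np.degrees(np.arctan2(R[1,1],R[0,1])))
o=[]
for n,X,Y in(('scene',0,0),('side',0,0)):
    d=snap(n,n+'3');u=proj(d,[[.537,-.058,.12]])[0].astype(int);print(u)
    o.append(cv2.resize(d['img'][u[1]-40:u[1]+40,u[0]-26:u[0]+27],(398,600),interpolation=cv2.INTER_CUBIC))
cv2.imwrite('pics/m3.png',np.hstack(o)[:,:,::-1])
E
```

```text
[ 0.53882831 -0.05709739  0.16832431] [ 0.08242401  0.27373174 -0.92413085] [ 0.03229244 -0.00220054 -0.03450042]
tool y 79.00134412045128
[212 205]
[311 230]
```

View pics/m3.png

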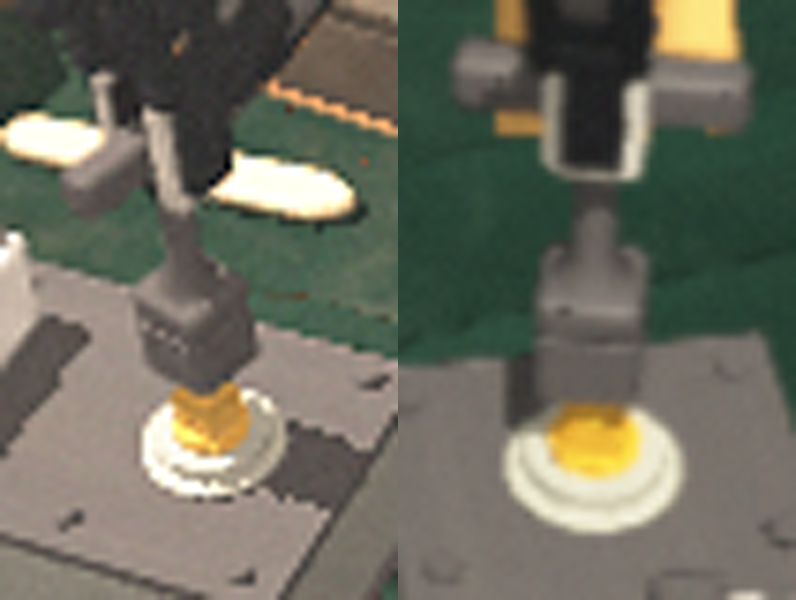

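```bash
python3 - <<'E'
from h import *
for n in('scene3','side3'):
    d=load(n);b=proj(d,[[.537,-.058,.115],[.537,-.058,.08],[.547,-.058,.115],[.537,-.048,.115],[.537,-.058,.178]]);print(n,(b-b[1])*7.5)
E
```

```text
scene3 [[ -15.66719502  -85.87624772]
 [   0.            0.        ]
 [   3.67201217 -108.00151032]
 [ -45.22816663  -96.69469868]
 [ -46.0925441  -253.5245367 ]]
side3 [[   4.97477775 -108.2079866 ]
 [   0.            0.        ]
 [ -37.73265421 -106.80093815]
 [   9.12290232  -79.15108652]
 [  14.68415721 -318.14647304]]
```

The socket sits about 1 mm too far in x and matches otherwise. I'll correct that and lower it gently.

Call:
step_arm:
  rows:
    - [-0.001, 0, -0.003, 0]
    - [-0.001, 0, -0.006, 0]
    - [-0.001, 0, -0.009, 0]
    - [-0.001, 0, -0.011, 0]
    - [-0.001, 0, -0.013, 0]
    - [-0.001, 0, -0.013, 0]
    - [-0.001, 0, -0.013, 0]

```text
time: 5.45
position: [0.5368, -0.0567, 0.154]
tool_rot: [-0.299, -3.127, 0.0]
force: [-0.2, -0.0, -1.6]
width: 0.0105
gripper_force: 78.4
```

Call:
step_arm:
  rows:
    - [0, 0, -0.002, 0]
    - [0, 0, -0.004, 0]
    - [0, 0, -0.006, 0]
    - [0, 0, -0.008, 0]
    - [0, 0, -0.009, 0]
    - [0, 0, -0.009, 0]
    - [0, 0, -0.009, 0]
    - [0, 0, -0.009, 0]

```text
time: 6.12
position: [0.5373, -0.0566, 0.1458]
tool_rot: [0.299, 3.126, -0.0]
force: [-1.6, -0.8, 4.7]
width: 0.0105
gripper_force: 79.2
```

```bash
cat > s.py <<'E'
from h import *
st=get_state();R=cv2.Rodrigues(st['tool_rot'])[0];print(round(st['time'],2),st['position'].round(4),st['force'].round(1),st['wrist_torque'].round(3),'yaw',np.degrees(np.arctan2(R[1,1],R[0,1])).round(2),'q7',st['qpos'][6].round(3),'tau',st['tau'][6].round(3))
E
python3 s.py
```

```text
6.12 [ 0.5373 -0.0566  0.1458] [-1.6 -0.8  4.7] [-0.267  0.371 -0.04 ] yaw 79.06 q7 1.294 tau 0.008
```

The key is fully seated, at TCP z 0.1458 against 0.146 nominal. Turning clockwise.

Call:
step_arm:
  rows:
    - [0, 0, 0, -0.05]
    - [0, 0, 0, -0.1]
    - [0, 0, 0, -0.15]
    - [0, 0, 0, -0.2]
    - [0, 0, 0, -0.25]
    - [0, 0, 0, -0.3]
    - [0, 0, 0, -0.3]
    - [0, 0, 0, -0.3]

```text
time: 6.78
position: [0.5369, -0.0571, 0.1458]
tool_rot: [0.763, 3.047, -0.002]
force: [-1.7, -1.4, 5.1]
width: 0.0103
gripper_force: 79.5
```

```bash
python3 s.py
```

```text
6.78 [ 0.5369 -0.0571  0.1458] [-1.7 -1.4  5.1] [-0.594  0.653  0.159] yaw 61.9 q7 1.026 tau -0.208
```

Call:
step_arm:
  rows:
    - [0, 0, 0, -0.04]
    - [0, 0, 0, -0.08]
    - [0, 0, 0, -0.12]
    - [0, 0, 0, -0.12]
    - [0, 0, 0, -0.12]

```text
time: 7.2
position: [0.5369, -0.0572, 0.1458]
tool_rot: [0.944, 2.996, -0.002]
force: [-1.5, -1.9, 5.8]
width: 0.0104
gripper_force: 79.6
```

```bash
python3 s.py
```

```text
7.2 [ 0.5369 -0.0572  0.1458] [-1.5 -1.9  5.8] [-0.642  0.618  0.193] yaw 55.02 q7 0.919 tau -0.214
```

Call:
step_arm:
  rows:
    - [0, 0, 0, -0.03]
    - [0, 0, 0, -0.06]
    - [0, 0, 0, -0.09]
    - [0, 0, 0, -0.09]
    - [0, 0, 0, -0.09]

```text
time: 7.62
position: [0.5369, -0.0572, 0.1458]
tool_rot: [1.078, 2.951, -0.002]
force: [-2.0, -2.2, 6.8]
width: 0.0107
gripper_force: 79.6
```

```bash
python3 s.py
```

```text
7.62 [ 0.5369 -0.0572  0.1458] [-2.  -2.2  6.8] [-0.571  0.711  0.2  ] yaw 49.87 q7 0.839 tau -0.22
```

Call:
step_arm:
  rows:
    - [0, 0, 0, -0.03]
    - [0, 0, 0, -0.06]
    - [0, 0, 0, -0.09]
    - [0, 0, 0, -0.09]
    - [0, 0, 0, -0.09]

```text
time: 8.03
position: [0.5368, -0.0572, 0.1458]
tool_rot: [1.21, 2.899, -0.002]
force: [-2.6, -2.1, 5.7]
width: 0.0105
gripper_force: 79.6
```

```bash
python3 s.py
```

```text
8.03 [ 0.5368 -0.0572  0.1458] [-2.6 -2.1  5.7] [-0.608  0.718  0.165] yaw 44.71 q7 0.758 tau -0.22
```

Call:
step_arm:
  rows:
    - [0, 0, 0, -0.03]
    - [0, 0, 0, -0.06]
    - [0, 0, 0, -0.09]
    - [0, 0, 0, -0.09]
    - [0, 0, 0, -0.09]

```text
time: 8.45
position: [0.5368, -0.0572, 0.1458]
tool_rot: [1.339, 2.842, -0.002]
force: [-2.8, -3.1, 6.4]
width: 0.0106
gripper_force: 79.6
```

```bash
python3 s.py
```

```text
8.45 [ 0.5368 -0.0572  0.1458] [-2.8 -3.1  6.4] [-0.564  0.737  0.21 ] yaw 39.55 q7 0.678 tau -0.219
```

Call:
step_arm:
  rows:
    - [0, 0, 0, -0.03]
    - [0, 0, 0, -0.06]
    - [0, 0, 0, -0.09]
    - [0, 0, 0, -0.09]
    - [0, 0, 0, -0.09]

```text
time: 8.87
position: [0.5367, -0.0572, 0.1458]
tool_rot: [1.465, 2.779, -0.002]
force: [-2.6, -2.1, 5.3]
width: 0.0105
gripper_force: 79.6
```

```bash
python3 s.py
```

```text
8.87 [ 0.5367 -0.0572  0.1458] [-2.6 -2.1  5.3] [-0.505  0.792  0.171] yaw 34.4 q7 0.597 tau -0.219
```

Call:
step_arm:
  rows:
    - [0, 0, 0, -0.03]
    - [0, 0, 0, -0.06]
    - [0, 0, 0, -0.09]
    - [0, 0, 0, -0.09]
    - [0, 0, 0, -0.09]

```text
time: 9.28
position: [0.5367, -0.0572, 0.1458]
tool_rot: [1.589, 2.71, -0.002]
force: [-2.4, -1.2, 7.3]
width: 0.0102
gripper_force: 79.6
```

```bash
python3 s.py
```

```text
9.28 [ 0.5367 -0.0572  0.1458] [-2.4 -1.2  7.3] [-0.617  0.779  0.183] yaw 29.24 q7 0.517 tau -0.218
```

Call:
step_arm:
  rows:
    - [0, 0, 0, -0.03]
    - [0, 0, 0, -0.06]
    - [0, 0, 0, -0.09]
    - [0, 0, 0, -0.09]
    - [0, 0, 0, -0.09]

```text
time: 9.7
position: [0.5367, -0.0572, 0.1458]
tool_rot: [1.709, 2.636, -0.002]
force: [-2.6, -1.3, 6.3]
width: 0.0106
gripper_force: 79.6
```

```bash
python3 s.py
```

```text
9.7 [ 0.5367 -0.0572  0.1458] [-2.6 -1.3  6.3] [-0.553  0.842  0.179] yaw 24.08 q7 0.436 tau -0.216
```

Call:
step_arm:
  rows:
    - [0, 0, 0, -0.03]
    - [0, 0, 0, -0.06]
    - [0, 0, 0, -0.09]
    - [0, 0, 0, -0.09]
    - [0, 0, 0, -0.09]

```text
time: 10.12
position: [0.5367, -0.0572, 0.1458]
tool_rot: [1.826, 2.556, -0.002]
force: [-3.4, -2.0, 6.6]
width: 0.0103
gripper_force: 79.7
```

```bash
python3 s.py
```

```text
10.12 [ 0.5367 -0.0572  0.1458] [-3.4 -2.   6.6] [-0.575  0.845  0.219] yaw 18.93 q7 0.356 tau -0.214
```

Call:
step_arm:
  rows:
    - [0, 0, 0, -0.03]
    - [0, 0, 0, -0.06]
    - [0, 0, 0, -0.09]
    - [0, 0, 0, -0.09]
    - [0, 0, 0, -0.09]

```text
time: 10.53
position: [0.5366, -0.0572, 0.1458]
tool_rot: [1.939, 2.472, -0.002]
force: [-3.7, -1.3, 6.6]
width: 0.0103
gripper_force: 79.7
```

```bash
python3 s.py
```

```text
10.53 [ 0.5366 -0.0572  0.1458] [-3.7 -1.3  6.6] [-0.541  0.91   0.164] yaw 13.77 q7 0.275 tau -0.213
```

Call:
step_arm:
  rows:
    - [0, 0, 0, -0.03]
    - [0, 0, 0, -0.06]
    - [0, 0, 0, -0.09]
    - [0, 0, 0, -0.09]
    - [0, 0, 0, -0.09]

```text
time: 10.95
position: [0.5366, -0.0571, 0.1458]
tool_rot: [2.048, 2.382, -0.002]
force: [-3.3, -2.4, 6.9]
width: 0.0105
gripper_force: 79.7
```

```bash
python3 s.py
```

```text
10.95 [ 0.5366 -0.0571  0.1458] [-3.3 -2.4  6.9] [-0.551  0.899  0.181] yaw 8.61 q7 0.194 tau -0.212
```

Call:
step_arm:
  rows:
    - [0, 0, 0, -0.03]
    - [0, 0, 0, -0.06]
    - [0, 0, 0, -0.09]
    - [0, 0, 0, -0.09]
    - [0, 0, 0, -0.09]

```text
time: 11.37
position: [0.5366, -0.0571, 0.1458]
tool_rot: [2.153, 2.287, -0.002]
force: [-4.0, -1.8, 6.1]
width: 0.0105
gripper_force: 79.7
```

```bash
python3 s.py
```

```text
11.37 [ 0.5366 -0.0571  0.1458] [-4.  -1.8  6.1] [-0.48   0.919  0.192] yaw 3.46 q7 0.114 tau -0.212
```

Call:
step_arm:
  rows:
    - [0, 0, 0, -0.03]
    - [0, 0, 0, -0.06]
    - [0, 0, 0, -0.09]
    - [0, 0, 0, -0.09]
    - [0, 0, 0, -0.09]

```text
time: 11.78
position: [0.5366, -0.0571, 0.1458]
tool_rot: [2.254, 2.188, -0.002]
force: [-3.4, -2.0, 7.4]
width: 0.0105
gripper_force: 79.7
```

```bash
python3 s.py
```

```text
11.78 [ 0.5366 -0.0571  0.1458] [-3.4 -2.   7.4] [-0.475  0.932  0.224] yaw -1.69 q7 0.034 tau -0.268
```

Torque is rising, so the taper has been reached. Smaller steps from here.

Call:
step_arm:
  rows:
    - [0, 0, 0, -0.01]
    - [0, 0, 0, -0.02]
    - [0, 0, 0, -0.03]
    - [0, 0, 0, -0.03]
    - [0, 0, 0, -0.03]

```text
time: 12.2
position: [0.5366, -0.0571, 0.1458]
tool_rot: [2.286, 2.155, -0.002]
force: [-3.5, -2.1, 7.0]
width: 0.0104
gripper_force: 79.7
```

```bash
python3 s.py
```

```text
12.2 [ 0.5366 -0.0571  0.1458] [-3.5 -2.1  7. ] [-0.502  0.892  0.252] yaw -3.39 q7 0.007 tau -0.293
```

Call:
step_arm:
  rows:
    - [0, 0, 0, 0]
    - [0, 0, 0, 0]
    - [0, 0, 0, 0]

```text
time: 12.45
position: [0.5366, -0.0571, 0.1458]
tool_rot: [2.286, 2.155, -0.002]
force: [-3.2, -2.1, 6.6]
width: 0.0106
gripper_force: 79.7
```

```bash
python3 s.py
```

```text
12.45 [ 0.5366 -0.0571  0.1458] [-3.2 -2.1  6.6] [-0.5    0.932  0.316] yaw -3.39 q7 0.007 tau -0.285
```

Call:
step_arm:
  rows:
    - [0, 0, 0, -0.01]
    - [0, 0, 0, -0.02]
    - [0, 0, 0, -0.02]
    - [0, 0, 0, -0.02]
    - [0, 0, 0, -0.02]

```text
time: 12.87
position: [0.5365, -0.0571, 0.1458]
tool_rot: [2.308, 2.132, -0.002]
force: [-3.5, -1.5, 7.0]
width: 0.0105
gripper_force: 79.7
```

```bash
python3 s.py
```

```text
12.87 [ 0.5365 -0.0571  0.1458] [-3.5 -1.5  7. ] [-0.456  0.915  0.285] yaw -4.53 q7 -0.011 tau -0.306
```

Call:
step_arm:
  rows:
    - [0, 0, 0, 0]
    - [0, 0, 0, 0]
    - [0, 0, 0, 0]
    - [0, 0, 0, 0]
  force: 120

```text
time: 13.2
position: [0.5366, -0.057, 0.1459]
tool_rot: [2.307, 2.132, -0.002]
force: [-3.4, -1.7, 7.5]
width: 0.0096
gripper_force: 117.3
```

```bash
python3 s.py
```

```text
13.2 [ 0.5366 -0.057   0.1459] [-3.4 -1.7  7.5] [-0.494  0.967  0.273] yaw -4.53 q7 -0.011 tau -0.312
```

Call:
step_arm:
  rows:
    - [0, 0, 0, -0.01]
    - [0, 0, 0, -0.02]
    - [0, 0, 0, -0.02]
    - [0, 0, 0, -0.02]
    - [0, 0, 0, -0.02]

```text
time: 13.62
position: [0.5366, -0.0571, 0.1459]
tool_rot: [2.329, 2.109, -0.002]
force: [-3.9, -2.6, 8.1]
width: 0.0097
gripper_force: 117.4
```

```bash
python3 s.py; python3 - <<'E'
from h import *
d=snap('side','s5');u=proj(d,[[.537,-.058,.16]])[0].astype(int)
a=cv2.resize(d['img'][u[1]-30:u[1]+50,u[0]-26:u[0]+27],(398,600),interpolation=cv2.INTER_CUBIC)
d=snap('wrist','w5');b=cv2.resize(d['img'][:,140:420],(400,600))
cv2.imwrite('pics/m5.png',np.hstack([a,b])[:,:,::-1])
E
```

```text
13.62 [ 0.5366 -0.0571  0.1459] [-3.9 -2.6  8.1] [-0.564  1.035  0.334] yaw -5.68 q7 -0.029 tau -0.325
```

View pics/m5.png

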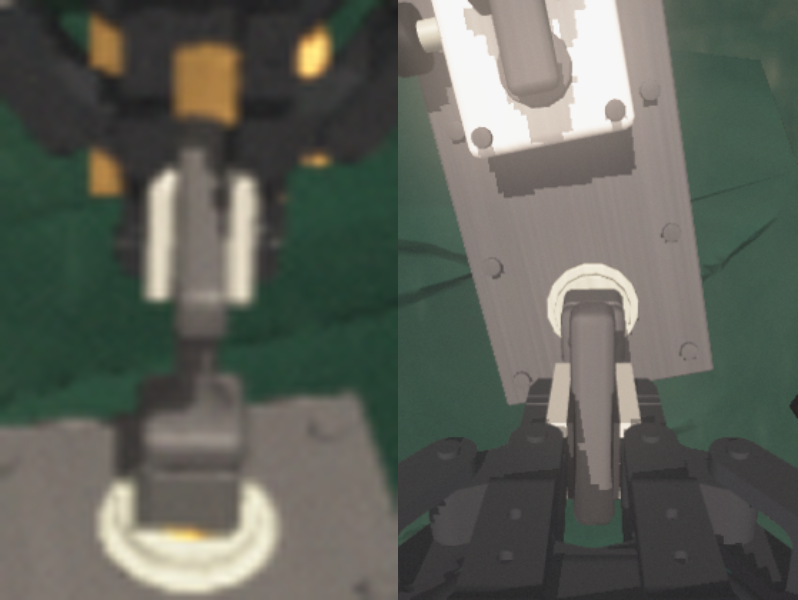

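The bar is still aligned in the pads and the socket is down on the plug. I read about 0.36 N m now, so I'll continue.

Call:
step_arm:
  rows:
    - [0, 0, 0, -0.01]
    - [0, 0, 0, -0.02]
    - [0, 0, 0, -0.03]
    - [0, 0, 0, -0.04]
    - [0, 0, 0, -0.04]
    - [0, 0, 0, -0.04]
    - [0, 0, 0, -0.04]

```text
time: 14.3
position: [0.5366, -0.057, 0.1459]
tool_rot: [2.37, 2.062, -0.002]
force: [-4.2, -2.1, 8.2]
width: 0.0096
gripper_force: 117.4
```

```bash
python3 s.py
```

```text
14.3 [ 0.5366 -0.057   0.1459] [-4.2 -2.1  8.2] [-0.483  0.996  0.36 ] yaw -7.95 q7 -0.064 tau -0.372
```

Call:
step_arm:
  rows:
    - [0, 0, 0, -0.01]
    - [0, 0, 0, -0.02]
    - [0, 0, 0, -0.03]
    - [0, 0, 0, -0.04]
    - [0, 0, 0, -0.05]
    - [0, 0, 0, -0.05]
    - [0, 0, 0, -0.05]
    - [0, 0, 0, -0.05]

```text
time: 14.97
position: [0.5365, -0.057, 0.1459]
tool_rot: [2.421, 2.002, -0.002]
force: [-3.3, -1.5, 8.6]
width: 0.0094
gripper_force: 117.5
```

```bash
python3 s.py
```

```text
14.97 [ 0.5365 -0.057   0.1459] [-3.3 -1.5  8.6] [-0.499  0.983  0.355] yaw -10.81 q7 -0.109 tau -0.415
```

Call:
step_arm:
  rows:
    - [0, 0, 0, -0.01]
    - [0, 0, 0, -0.02]
    - [0, 0, 0, -0.03]
    - [0, 0, 0, -0.04]
    - [0, 0, 0, -0.05]
    - [0, 0, 0, -0.05]
    - [0, 0, 0, -0.05]
    - [0, 0, 0, -0.05]

```text
time: 15.63
position: [0.5364, -0.0569, 0.1459]
tool_rot: [2.47, 1.942, -0.002]
force: [-4.5, -2.0, 9.0]
width: 0.0094
gripper_force: 117.6
```

```bash
python3 s.py
```

```text
15.63 [ 0.5364 -0.0569  0.1459] [-4.5 -2.   9. ] [-0.521  1.044  0.539] yaw -13.66 q7 -0.154 tau -0.479
```

Torque is now about 0.5 N m. Hold briefly, then unwind within the socket play.

Call:
step_arm:
  rows:
    - [0, 0, 0, 0]
    - [0, 0, 0, 0]
    - [0, 0, 0, 0]

```text
time: 15.88
position: [0.5365, -0.0569, 0.1459]
tool_rot: [2.47, 1.942, -0.002]
force: [-3.9, -2.0, 8.0]
width: 0.0094
gripper_force: 117.6
```

```bash
python3 s.py
```

```text
15.88 [ 0.5365 -0.0569  0.1459] [-3.9 -2.   8. ] [-0.492  1.047  0.471] yaw -13.65 q7 -0.154 tau -0.479
```

Call:
step_arm:
  rows:
    - [0, 0, 0, 0.03]
    - [0, 0, 0, 0.06]
    - [0, 0, 0, 0.1]
    - [0, 0, 0, 0.13]
    - [0, 0, 0, 0.13]

```text
time: 16.3
position: [0.5365, -0.057, 0.1459]
tool_rot: [-2.339, -2.097, 0.001]
force: [-3.8, -1.8, 7.4]
width: 0.0096
gripper_force: 117.4
```

```bash
python3 s.py
```

```text
16.3 [ 0.5365 -0.057   0.1459] [-3.8 -1.8  7.4] [-0.373  1.013 -0.029] yaw -6.25 q7 -0.037 tau 0.262
```

Call:
step_arm:
  rows:
    - [0, 0, 0, 0]
    - [0, 0, 0, 0]
    - [0, 0, 0, 0]

```text
time: 16.55
position: [0.5365, -0.057, 0.1459]
tool_rot: [-2.34, -2.095, 0.002]
force: [-4.1, -0.5, 8.2]
width: 0.0098
gripper_force: 117.4
```

```bash
python3 s.py
```

```text
16.55 [ 0.5365 -0.057   0.1459] [-4.1 -0.5  8.2] [-0.319  0.968 -0.021] yaw -6.32 q7 -0.038 tau -0.001
```

Torque is back to about zero. Lifting straight off.

Call:
step_arm:
  rows:
    - [0, 0, 0.005, 0]
    - [0, 0, 0.01, 0]
    - [0, 0, 0.016, 0]
    - [0, 0, 0.024, 0]
    - [0, 0, 0.04, 0]
    - [0, 0, 0.066, 0]
    - [0, 0, 0.066, 0]

```text
time: 17.13
position: [0.5403, -0.0563, 0.2164]
tool_rot: [2.335, 2.092, 0.011]
force: [0.9, 1.2, -0.2]
width: 0.0098
gripper_force: 117.6
```

Call:
step_arm:
  rows:
    - [-0.004, -0.03, 0, 0.11]
    - [-0.008, -0.06, 0, 0.22]
    - [-0.012, -0.1, 0, 0.33]
    - [-0.016, -0.14, 0, 0.44]
    - [-0.02, -0.18, 0, 0.55]
    - [-0.025, -0.21, 0, 0.67]
    - [-0.03, -0.24, 0, 0.79]
    - [-0.03, -0.24, 0, 0.91]
    - [-0.03, -0.24, 0, 1.03]
    - [-0.03, -0.24, 0, 1.15]

```text
time: 17.97
position: [0.507, -0.2971, 0.2113]
tool_rot: [0.817, 3.033, 0.001]
force: [0.5, 0.3, -2.0]
width: 0.0098
gripper_force: 117.5
```

Call:
step_arm:
  rows:
    - [0, 0, -0.04, 0]
    - [0, 0, -0.06, 0]
    - [0, 0, -0.06, 0]
    - [0, 0, -0.06, 0]
    - [0, 0, -0.06, 0]

```text
time: 18.38
position: [0.5081, -0.2969, 0.1527]
tool_rot: [0.823, 3.029, -0.001]
force: [0.5, -0.4, -1.9]
width: 0.0093
gripper_force: 117.4
```

```bash
python3 s.py; python3 - <<'E'
from h import *
o=[]
for n in('scene','side'):
    d=snap(n,n+'6');u=proj(d,[[.506,-.297,.1]])[0].astype(int)
    o.append(cv2.resize(d['img'][u[1]-40:u[1]+40,u[0]-26:u[0]+27],(398,600),interpolation=cv2.INTER_CUBIC))
    b=proj(d,[[.506,-.297,.036],[.506,-.297,.07],[.506,-.297,.152],[.516,-.297,.07],[.506,-.287,.07]]);print((b-u+[26,40])*7.5)
cv2.imwrite('pics/m6.png',np.hstack(o)[:,:,::-1])
E
```

```text
18.38 [ 0.5081 -0.2969  0.1527] [ 0.5 -0.4 -1.9] [-0.034  0.002  0.01 ] yaw 59.59 q7 1.491 tau -0.0
[[188.61935739 451.23256781]
 [193.47454887 375.80494869]
 [206.43820484 173.26337559]
 [208.81238917 348.43630385]
 [158.83492216 362.40902186]]
[[191.84742177 478.02340233]
 [196.19989518 385.69597317]
 [207.54563409 146.48109565]
 [162.42058702 386.78365029]
 [199.62677563 405.29910796]]
```

View pics/m6.png

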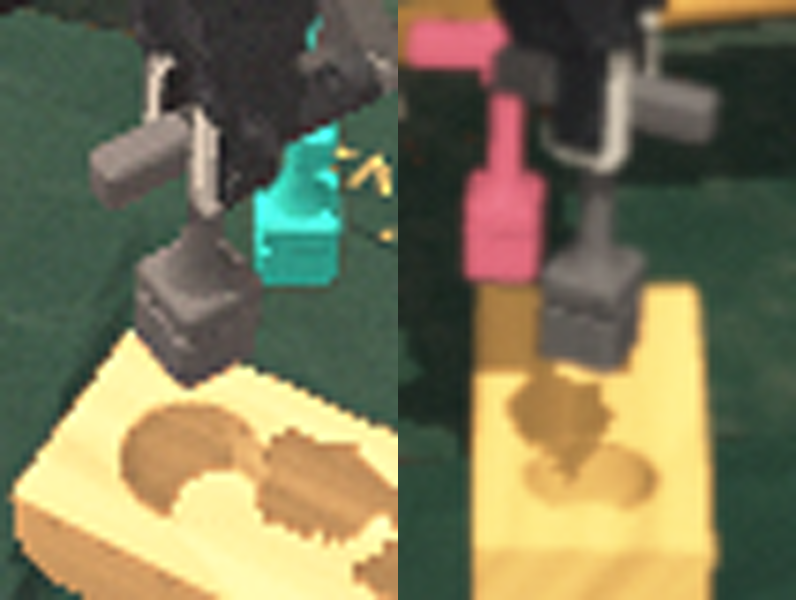

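The socket hangs upright above the pocket, about 2 mm too far in x. Correcting and lowering, with a force check partway.

Call:
step_arm:
  rows:
    - [-0.002, -0.0005, -0.015, 0]
    - [-0.002, -0.0005, -0.03, 0]
    - [-0.002, -0.0005, -0.045, 0]
    - [-0.002, -0.0005, -0.055, 0]
    - [-0.002, -0.0005, -0.06, 0]
    - [-0.002, -0.0005, -0.06, 0]

```text
time: 18.98
position: [0.5049, -0.2969, 0.091]
tool_rot: [-0.824, -3.031, -0.0]
force: [-0.6, 0.1, -1.8]
width: 0.0099
gripper_force: 117.6
```

```bash
python3 s.py
```

```text
18.98 [ 0.5049 -0.2969  0.091 ] [-0.6  0.1 -1.8] [ 0.023 -0.033  0.003] yaw 59.58 q7 1.488 tau -0.005
```

Call:
step_arm:
  rows:
    - [0, 0, -0.003, 0]
    - [0, 0, -0.006, 0]
    - [0, 0, -0.009, 0]
    - [0, 0, -0.012, 0]
    - [0, 0, -0.0135, 0]
    - [0, 0, -0.0135, 0]
    - [0, 0, -0.0135, 0]

```text
time: 19.57
position: [0.5053, -0.2971, 0.0781]
tool_rot: [0.824, 3.031, -0.0]
force: [0.3, 0.3, 0.6]
width: 0.0098
gripper_force: 117.8
```

```bash
python3 s.py
```

```text
19.57 [ 0.5053 -0.2971  0.0781] [0.3 0.3 0.6] [ 0.062  0.106 -0.018] yaw 59.59 q7 1.487 tau 0.002
```

Call:
step_arm:
  rows:
    - [0, 0, 0, 0]
    - [0, 0, 0, 0]
    - [0, 0, 0, 0]
    - [0, 0, 0, 0]
    - [0, 0, 0, 0]
    - [0, 0, 0, 0]
    - [0, 0, 0, 0]
    - [0, 0, 0, 0]
  grip: 0.06

```text
time: 20.23
position: [0.505, -0.297, 0.0778]
tool_rot: [0.824, 3.032, 0.0]
force: [-0.4, -0.0, -0.4]
width: 0.0597
gripper_force: 0.0
```

Call:
step_arm:
  rows:
    - [0, 0, 0.02, 0]
    - [0, 0, 0.05, 0]
    - [0, 0, 0.085, 0]
    - [0, 0, 0.12, 0]
    - [0, 0, 0.16, 0]
    - [0.03, 0.02, 0.16, 0]
    - [0.06, 0.05, 0.16, 0]
    - [0.09, 0.08, 0.16, 0]
    - [0.09, 0.08, 0.16, 0]

```text
time: 20.98
position: [0.6006, -0.2077, 0.2381]
tool_rot: [0.806, 3.033, 0.01]
force: [-0.8, 2.0, -0.7]
width: 0.0598
gripper_force: 0.0
```

```bash
python3 s.py; python3 - <<'E'
from h import *
d=snap('scene','scene7');e=snap('side','side7');w=snap('wrist','w7')
def crop(d,x,y,w,h): return cv2.resize(d['img'][y:y+h,x:x+w],(400,300),interpolation=cv2.INTER_CUBIC)
cv2.imwrite('pics/m7.png',np.vstack([np.hstack([crop(d,265,240,100,75),crop(e,275,145,80,60)]),np.hstack([crop(w,0,0,560,420),crop(d,0,0,560,420)])])[:,:,::-1])
E
```

```text
20.98 [ 0.6006 -0.2077  0.2381] [-0.8  2.  -0.7] [ 0.14   0.015 -0.017] yaw 60.23 q7 1.305 tau -0.571
```

View pics/m7.png

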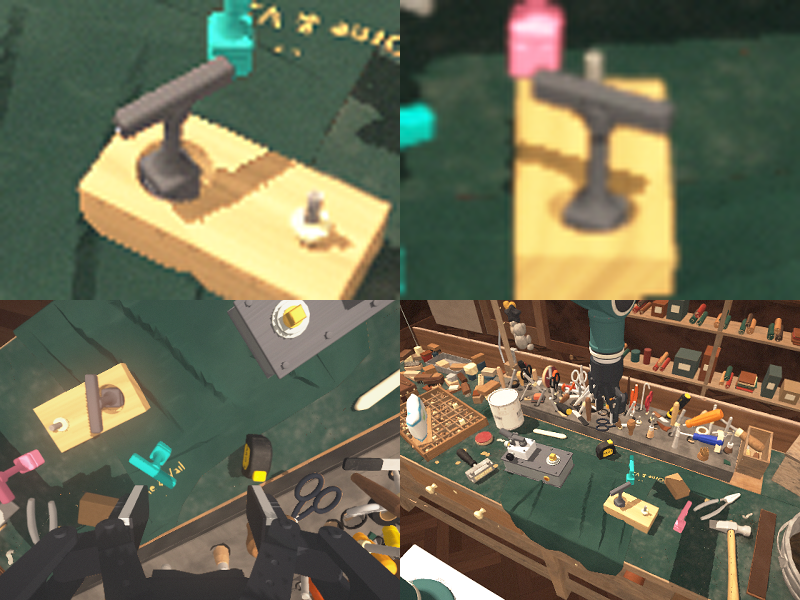

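The key stands upright in its pocket, at (165,170) in the scene crop and (600,210) in the side crop. The tape, folder and rasp are where they were, and the gripper is clear. Handing in.

Call:
step_arm:
  rows:
    - [0, 0, 0, 0]
    - [0, 0, 0, 0]
    - [0, 0, 0, 0]
    - [0, 0, 0, 0]

```text
time: 21.47
position: [0.5944, -0.2181, 0.2379]
tool_rot: [0.827, 3.031, -0.0]
force: [0.3, 0.2, 0.1]
width: 0.06
gripper_force: 0.0
```

```bash
python3 -c "
from cell import arm
print(arm.sign_off())"
```

```text
the job is handed in; nothing more can be done
None
```

I tightened the plug to about 0.5 N m (estimated from joint and wrist torque), stood the key back upright in its pocket with nothing else moved, and handed the job in at about 21.5 s; no verdict was shown.

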